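# Swing the plate under the stamping press and hold the stamp down on it

### The job

On the green hand press, swing the arm that carries the plate in under the stamp until it clicks home in its end detent, leaving the stamp up until it has. Then push the red mushroom cap straight down 25 mm, give or take 4, so that the stamp pad rests on the plate (never past 30 mm, which crushes the print), and finish while still holding it down there. Do not touch the painted plate, and leave everything else on the bench where it is.

Things in the scene. Friction and masses are not known exactly. Their poses are not given: they have to be found in the camera images.
- press: Green hand press, fixed. Origin on the bench under the vertical stamp axis; x axis runs from there to the column (away from the robot at yaw 0). Base 250 x 150 x 14 mm (x -70 to +180). Steel column 36 mm dia at x = +130, top at z = 205 mm. A head 36 mm wide, z 145 to 190, reaches from the column to the stamp axis and ends in a guide 46 mm dia about it.
- swing_hinge (a point): On the column's axis, 50 mm above the bench: the swing arm turns about the vertical here. The arm turns stiffly (0.5 N at the knob) and stays where left. The detent ball resists from about 0.93 to 1.07 rad (up to 2 N at the knob); past about 1.12 it pushes the arm on to the end stop and keeps it there.
- swing_arm (a joint): Angle of the swing arm (rad): 0 = swung right out, 1.195 = home against its stop, plate under the stamp (1.15 counts as home). Grows anticlockwise seen from above. In the press's frame the arm points from the column in direction (pi - 1.2 + value) from +x: at home to -x, swung out towards +y.
- knob_grip (a point): Middle of the blue upright knob near the arm's outer end, 235 mm from the hinge axis, 90 mm above the bench; point x axis outward along the arm. Round post 20 mm dia from z 56 (top of the arm, a bar 30 mm wide ending 15 mm beyond the knob's axis) to 118 mm. Free at both sides of the arm; plate rim 45 mm inward of the knob's axis. With the arm home it is 105 mm from the stamp axis.
- plate: White painted plate, 120 mm dia, 14 mm high, fixed on the swing arm, centred 130 mm from the hinge axis. Origin under its centre, 62 mm above the bench; rim at 76 mm, well at 66 mm. Wet paint: not to be touched.
- stamp (a joint): Downward travel of the sprung stamp (m): 0 = up, 0.025 = pad on the plate (wanted), 0.036 = bottomed. Springs back when let go. Takes about 4.5 N at the start, 9.5 N at 25 mm (200 N/m). A green band on its stem enters the top of the guide between 21 and 29 mm of travel.
- cap: Red flat-topped mushroom cap, 48 mm dia, 18 mm thick, on top of the stamp's stem; moves down with the stamp. Origin at the centre of its underside, 232 mm above the bench while up.
- cap_top (a point): Centre of the cap's flat top, 250 mm above the bench while up, 225 mm at the wanted travel; the press's origin lies straight below it.
- wood_stamp: Bystander: turned wooden hand stamp standing upright, 32 dia x 53 tall (mm). Origin at its underside. Not needed for the job; leave it.
- colour_dish: Bystander: small white ceramic dish, 84 dia x 22 tall (mm). Origin at its underside. Not needed for the job; leave it.
- palette_knife: Bystander: palette knife with dark wooden handle, 200 long, lying flat (mm). Origin at its underside. Not needed for the job; leave it.
- paint_brush: Bystander: paint brush with red handle, 190 long, lying flat (mm). Origin at its underside. Not needed for the job; leave it.
- water_bowl: Bystander: white ceramic bowl, 160 dia x 70 tall (mm). Origin at its underside. Not needed for the job; leave it.
- brush_pot: Bystander: white pot with green stripes, 68 dia x 100 tall, brushes sticking out to about 210 high (mm). Origin at its underside. Not needed for the job; leave it.
- cup: Bystander: white mug, 76 dia x 75 tall (mm). Origin at its underside. Not needed for the job; leave it.
- vase: Bystander: white narrow-necked vase, 90 dia x 155 tall (mm). Origin at its underside. Not needed for the job; leave it.

How it is judged:
By the outcome, as a careful person would: the job done as asked, in the order asked, and still so for the second after the job is handed in, while the arm keeps its last pose, push and grip.
It also fails if it takes over 58 s, if anything falls off the work surface, if the arm or the gripper's body presses on something with over 40 N, if the wrist force passes 120 N, or if a joint passes its speed limit or range.

### The arm

A 6-joint arm with a two-finger parallel gripper is mounted at the origin on the work surface. World frame = base frame: x ahead of the robot, y to its left, z up, the work surface at z = 0. Lengths are in m, angles in rad, forces in N, time in s.
With the tool pointing down it reaches from about 0.275 to 0.725 m from the base axis. Payload 15.9 kg.
Tool frame: the origin (TCP) lies where the fingers leave the gripper's body, on its centre line; the fingertips stand 73 mm ahead of it and the grasp point (between the pads) lies 54 mm ahead of it; z points along the fingers, y is the line along which they close (so a half turn about z gives the same grasp; the last joint's range is limited). The gripper opens to 85 mm and grips with 20 to 120 N. Pads are 22 mm wide; open, the fingers measure 114 mm over their backs; the gripper's body (76 mm by 85 mm) begins 54 mm behind the grasp point. The pads swing forward as they close: fully open they stand 13 mm farther back than shut.
Start: joints at [1.207, 0.213, -0.034, 1.323, 0, 1.571], TCP at [0.178, 0.467, 0.304] pointing down, gripper open.
Joint ranges: [-2.98, 2.98], [-0.74, 1.72], [-1.14, 1.35], [-2.1, 2.04], [-1.57, 1.44], [-3.14, 3.14]. Speed limits (rad/s): [1.89, 1.89, 2.39, 2.57, 3.14, 3.14].

### API

Orientations are given as a rotation vector (axis times angle).
In Python, from rig import state, grab_frame, camera_info, job_done gives the robot as it stands.
- The arm moves only by the tool drive_tool, never from a script. Its argument "moves" is a list of rows, each an object of numbers: "x", "y", "z": the shift along the tool's x, y, z in mm; "yaw": the turn about the tool's z in degrees; "grip": the opening, from 0 (shut) to 1 (fully open). In form: [{"x": .., "y": .., "z": .., "yaw": .., "grip": ..}, ...]. A call has 1 to 5 rows; each row is the pose to reach, as a shift and turn from the pose commanded when the call began, along the tool's axes at that moment; what a row does not reach only later rows make up. A row lasts 1/10 s, in which the tool goes at most 50 mm and 8.59 degrees, less where a joint would pass 70% of its speed; a pose out of reach is approached as far as the arm can. A call with a gripper value outside its range is refused whole. The fingers move at their own pace and stop on an object; the grip force is fixed at half the most. Time passes only in rows, so rows that repeat a pose let the fingers close. It gives the time, the measured TCP pose, the force, the opening and the grip force at its end, in the units of the state.
- state(): the state, without advancing time (a new reading comes with each control period).
- grab_frame(name): name is "side" or "top"; returns (picture, depth): 400x640x3 uint8, red, green, blue; 400x640 float32, m along the optical axis (not along the pixel's ray), 0 where there is no reading.
- camera_info(name): a dict with "vfov" (degrees; the focal length in pixels is half the picture's height over the tangent of half this angle, whatever the lens; pixels are square), "cx", "cy" (the principal point, pixels), "cam_to_world" (4x4, takes a point from camera to world coordinates). Camera axes: x right, y up, looking along -z (the intrinsics and any distortion apply to the point x, -y, -z); pixel columns grow to the right and rows downward; lengths in m; the calibration is good to about 2 mm. A picture is of the moment at which its call begins. camera_info takes no time and is no camera call.
- job_done(): hands the job in; it is judged then, once.
The state is a dict: "time_s": time; "joint_positions": joint angles; "dq": joint speeds; "effort": joint torques, N m; "tcp_pos": TCP position; "orientation": TCP orientation; "contact_force": force on the tool from outside, world axes, zero at the start; "ft_torque": the same for the moment, N m; "opening": finger opening in m; "finger_force": force on a finger pad.
Only numpy, scipy, OpenCV 4.12 (cv2) and the standard library are available. Lean on these libraries where they do the work, as an engineer would, in place of code of your own. Each camera call takes 0.05 s, during which the arm holds its last target. There are 200 camera calls.

## Working session

There is one attempt and no reset: what is moved stays moved. The work goes in short steps, Python scripts to look and compute and a tool call to move; the robot and the scene stay as the last step left them, time stands still between calls to the robot, and variables do not carry over. Pictures are saved under pics/ and viewed, at most 10 in all, crops included, and the job is handed in when it is done.

Besides the shell and the picture viewer there is one more tool, called after "Call:" by a JSON object that holds its "api" and its "payload", one argument or row to a line. drive_tool: Moves the arm, as the interface text tells. Its arguments: {"type":"object","properties":{"moves":{"type":"array"}},"required":["moves"]}

```bash
mkdir -p pics; cat > h.py <<'E'
import numpy as np, cv2
from rig import state, grab_frame, camera_info, job_done
def look(n,tag):
    p,d=grab_frame(n); cv2.imwrite(f'pics/{tag}.png',p[:,:,::-1]); np.save(f'pics/{tag}.npy',d); return p,d
def ray(n,u,v):
    c=camera_info(n); f=200/np.tan(np.radians(c['vfov'])/2); M=np.array(c['cam_to_world'])
    d=np.stack([(np.asarray(u)-c['cx'])/f,-(np.asarray(v)-c['cy'])/f,-np.ones_like(np.asarray(u,float))],-1)
    return M[:3,3],d@M[:3,:3].T
def onplane(n,u,v,z):
    o,d=ray(n,u,v); return o+d*((z-o[2])/d[...,2])[...,None]
def cloud(n,d):
    v,u=np.mgrid[:400,:640]; o,r=ray(n,u,v); return o+r*d[...,None]
E
python3 - <<'E'
from h import *
for n in('side','top'):
    print(n,camera_info(n)); p,d=look(n,n+'0')
print(state())
E
```

```text
side {'vfov': 55.619886595216, 'cx': 317.6317599131709, 'cy': 208.31190082026833, 'cam_to_world': array([[ 0.95736874,  0.15576828, -0.24327214,  0.19423011],
       [-0.28875454,  0.53971092, -0.79077996, -1.0282489 ],
       [ 0.0081182 ,  0.82731395,  0.56168116,  0.93973741],
       [ 0.        ,  0.        ,  0.        ,  1.        ]])}
top {'vfov': 48.92759634283567, 'cx': 323.53875003354136, 'cy': 205.33041877176646, 'cam_to_world': array([[ 0.01907038,  0.9944282 , -0.10367676,  0.38410973],
       [-0.99973132,  0.02033248,  0.01113012,  0.06623028],
       [ 0.01317611,  0.10343665,  0.99454877,  1.54150208],
       [ 0.        ,  0.        ,  0.        ,  1.        ]])}
{'time_s': 0.1, 'joint_positions': array([ 1.20700236e+00,  2.13296812e-01, -3.49834928e-02,  1.32352503e+00,
       -1.62383128e-05,  1.57079631e+00]), 'dq': array([ 0.00120743, -0.00161595,  0.0016968 ,  0.00059209, -0.00123766,
       -0.0001946 ]), 'effort': array([ 4.20399985e-03, -6.87248755e+01,  4.87807167e+01,  1.21492727e-02,
        2.31511767e-04,  2.55300216e-05]), 'tcp_pos': array([0.17782879, 0.46704917, 0.30347579]), 'orientation': array([-5.68270016e-01, -3.08959944e+00,  1.56332693e-03]), 'contact_force': array([-0.76908441, -0.58296324, -0.58907038]), 'ft_torque': array([ 0.00905424, -0.02919062,  0.01987263]), 'finger_force': 0.0, 'opening': 0.08538701006755722}
```

```bash
python3 -c "
import cv2,numpy as np
a=cv2.imread('pics/side0.png');b=cv2.imread('pics/top0.png')
cv2.imwrite('pics/v1.png',a);print(a.shape)"
```

```text
(400, 640, 3)
```

View pics/side0.png

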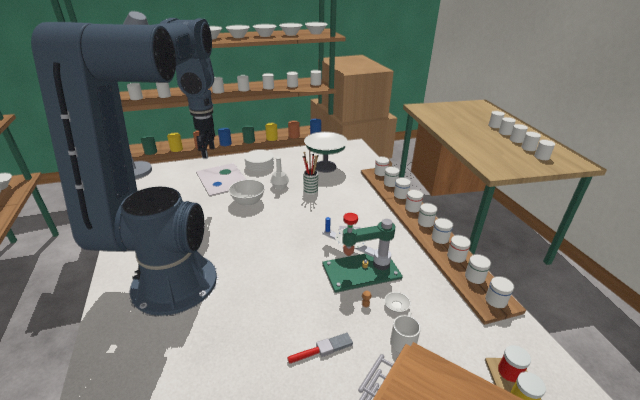

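View pics/top0.png

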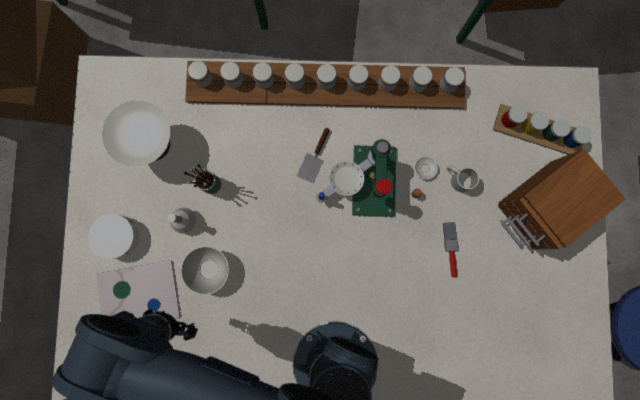

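The side view shows the red cap at (350,218), the blue knob at (327,226) and the column top at (386,226). In the top view they are at (384,186), (322,196) and (382,147). The arm is swung out towards +y. Next I measure with masks and two-view rays.

```bash
cat > m.py <<'E'
from h import *
def mask(p,kind,box):
    h=cv2.cvtColor(p,cv2.COLOR_RGB2HSV).astype(int); H,S,V=h[...,0],h[...,1],h[...,2]
    m={'red':((H<6)|(H>174))&(S>170)&(V>80),'blue':(H>100)&(H<125)&(S>140)&(V>50),'green':(H>65)&(H<95)&(S>110)&(V>30)}[kind]
    x0,x1,y0,y1=box; k=np.zeros_like(m); k[y0:y1,x0:x1]=m[y0:y1,x0:x1]; return k
def tri(us,ut):
    o1,d1=ray('side',*us);o2,d2=ray('top',*ut)
    s=np.linalg.lstsq(np.stack([d1,-d2],1),o2-o1,rcond=None)[0]
    a,b=o1+s[0]*d1,o2+s[1]*d2; return (a+b)/2,np.linalg.norm(a-b)
E
python3 - <<'E'
from m import *
I={n:cv2.imread(f'pics/{n}0.png')[:,:,::-1].copy() for n in('side','top')}
D={n:np.load(f'pics/{n}0.npy') for n in I}
B={'side':{'red':(338,362,208,230),'blue':(318,335,212,238)},'top':{'red':(370,398,174,198),'blue':(312,332,186,206)}}
c={}
for n in I:
    C=cloud(n,D[n])
    for k in('red','blue'):
        m=mask(I[n],k,B[n][k]); v,u=np.nonzero(m); P=C[m&(D[n]>0)]
        c[n,k]=(u.mean(),v.mean()); print(n,k,m.sum(),c[n,k],u.min(),u.max(),v.min(),v.max(),'med',np.median(P,0).round(4),'zmax',np.percentile(P[:,2],[5,50,95]).round(3), (P.min(0)+P.max(0))/2)
for k in('red','blue'): print(k,tri(c['side',k],c['top',k]))
# top faces by plane
C=cloud('top',D['top'])
for nm,(x0,x1,y0,y1),(zl,zh) in [('cap',(370,398,174,200),(.238,.26)),('column',(365,398,135,160),(.196,.215)),('plate',(328,368,160,200),(.06,.085)),('base',(345,402,140,222),(.008,.022))]:
    S=C[y0:y1,x0:x1].reshape(-1,3); S=S[(S[:,2]>zl)&(S[:,2]<zh)]
    print(nm,len(S),S.mean(0).round(4),((S.min(0)+S.max(0))/2).round(4),np.ptp(S,0).round(3)); 
    if nm=='base': print(cv2.minAreaRect((S[:,:2]*1000).astype(np.float32)))
g=mask(I['top'],'green',(345,402,140,222)); 
big=cv2.resize(I['top'][120:240,290:440],None,fx=5,fy=5,interpolation=cv2.INTER_CUBIC); cv2.imwrite('pics/c1.png',big[:,:,::-1])
E
```

```text
side red 125 (np.float64(350.432), np.float64(218.104)) 344 357 213 224 med [ 0.5777 -0.135   0.2477] zmax [0.24  0.248 0.251] [ 0.5772922  -0.1284223   0.24420957]
side blue 55 (np.float64(327.4727272727273), np.float64(224.38181818181818)) 326 329 218 231 med [0.5662 0.0509 0.0935] zmax [0.064 0.093 0.116] [0.56585697 0.05513497 0.08996907]
top red 190 (np.float64(383.40526315789475), np.float64(185.9842105263158)) 376 391 179 193 med [ 0.5801 -0.1241  0.2507] zmax [0.247 0.251 0.255] [ 0.59988402 -0.13758238  0.13734284]
top blue 23 (np.float64(321.0), np.float64(195.17391304347825)) 319 323 193 197 med [0.5658 0.0592 0.119 ] zmax [0.112 0.119 0.124] [0.56604603 0.05917357 0.11860269]
red (array([ 0.58109425, -0.12626393,  0.24110901]), np.float64(0.0009291013315062532))
blue (array([0.56896809, 0.05923045, 0.08658224]), np.float64(0.0014101521806604083))
cap 203 [ 0.5792 -0.1247  0.2504] [ 0.5789 -0.1253  0.2478] [0.045 0.045 0.019]
column 107 [ 0.7087 -0.1271  0.2056] [ 0.7093 -0.127   0.2037] [0.035 0.033 0.015]
plate 964 [ 0.6326 -0.0249  0.0706] [ 0.6338 -0.0305  0.0718] [0.127 0.132 0.023]
base 1713 [ 0.6097 -0.1266  0.015 ] [ 0.6354 -0.1251  0.015 ] [0.277 0.196 0.014]
((636.670654296875, -122.31815338134766), (194.28228759765625, 276.77606201171875), 88.43254089355469)
```

View pics/c1.png

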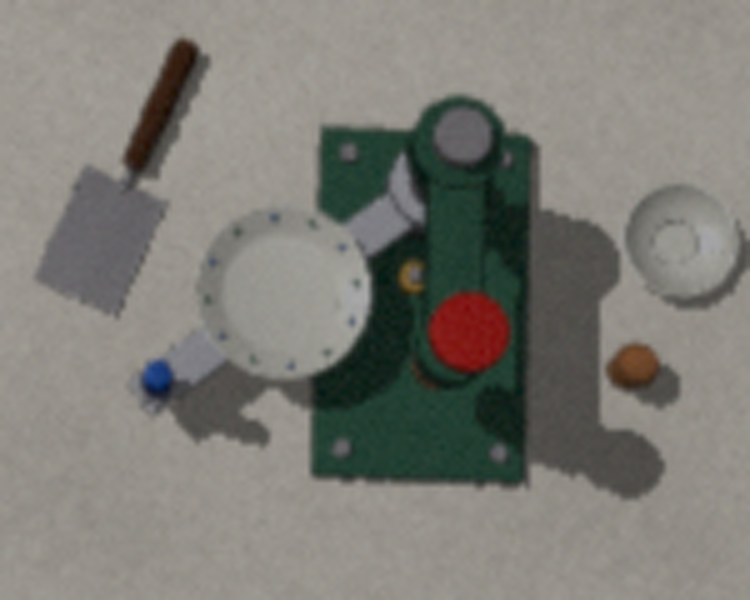

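The cap axis is at (0.5795, -0.1255), the column at (0.709, -0.1275) and the knob at (0.567, 0.059). That puts the arm at about 0.30 rad and the press yaw at about -0.9°. I'll loosely cage the knob with the fingers along the tangent and lead it around its arc.

```bash
cat > plan.py <<'E'
from m import *
from scipy.spatial.transform import Rotation as R
HX=np.array([.709,-.1275]); 
def knob(phi,r=.235): return HX+r*np.array([np.cos(phi),np.sin(phi)])
def shift(p,yang=None,s=None):
    s=s or state(); M=R.from_rotvec(s['orientation']).as_matrix()
    a=np.arctan2(M[1,1],M[0,1]); y=0
    if yang is not None: y=(-(yang-a)+np.pi/2)%np.pi-np.pi/2
    return (M.T@(np.array(p)-s['tcp_pos'])*1000).round(1),np.degrees(y).round(1)
E
python3 - <<'E'
from plan import *
phi=np.radians(127.3)
print(knob(phi)); k=[.5675,.0592]
print(shift([*k,.25],phi+np.pi/2)); print(R.from_rotvec(state()['orientation']).as_matrix().round(3))
E
```

```text
[0.56659273 0.05943627]
(array([-509.3, -242.4,   53.7]), np.float64(31.9))
[[-0.935  0.356 -0.   ]
 [ 0.356  0.935 -0.001]
 [-0.    -0.001 -1.   ]]
```

Call:
{"api": "drive_tool", "payload": {
  "moves": [
    {"x":-45,"y":-21,"z":0,"yaw":6,"grip":0.65},
    {"x":-90,"y":-42,"z":0,"yaw":12,"grip":0.65},
    {"x":-135,"y":-63,"z":0,"yaw":18,"grip":0.65},
    {"x":-180,"y":-85,"z":0,"yaw":24,"grip":0.65},
    {"x":-225,"y":-107,"z":0,"yaw":32,"grip":0.65}
  ]
}}

```text
time_s: 0.6
tcp_pos: [0.3509, 0.2856, 0.3038]
orientation: [-1.404, -2.811, 0.0]
contact_force: [0.4, 1.0, 0.2]
opening: 0.0553
finger_force: 0.0
```

```bash
python3 -c "
from plan import *
print(state()['tcp_pos'],state()['joint_positions']);print(shift([.5675,.0592,.25],np.radians(217.3)))"
```

```text
[0.35085572 0.28563151 0.30380839] [ 6.83277332e-01  1.15221110e-01 -1.51848660e-01  1.30383925e+00
  3.72308022e-06  1.60966681e+00]
(array([-311.2,   37.2,   53.8]), np.float64(-0.4))
```

Call:
{"api": "drive_tool", "payload": {
  "moves": [
    {"x":-49,"y":6,"z":0,"yaw":0,"grip":0.65},
    {"x":-98,"y":12,"z":0,"yaw":0,"grip":0.65},
    {"x":-147,"y":18,"z":0,"yaw":0,"grip":0.65},
    {"x":-196,"y":24,"z":0,"yaw":0,"grip":0.65},
    {"x":-245,"y":30,"z":0,"yaw":0,"grip":0.65}
  ]
}}

```text
time_s: 1.1
tcp_pos: [0.5229, 0.1083, 0.3037]
orientation: [-1.398, -2.813, 0.0]
contact_force: [1.4, 1.5, 0.3]
opening: 0.0556
finger_force: 0.0
```

```bash
python3 -c "
from plan import *
print(shift([.5675,.0592,.147],np.radians(217.3)))"
```

```text
(array([-66.1,   6. , 156.7]), np.float64(-0.2))
```

Call:
{"api": "drive_tool", "payload": {
  "moves": [
    {"x":-40,"y":4,"z":0,"yaw":0,"grip":0.65},
    {"x":-66,"y":6,"z":0,"yaw":0,"grip":0.65},
    {"x":-66,"y":6,"z":20,"yaw":0,"grip":0.65},
    {"x":-66,"y":6,"z":40,"yaw":0,"grip":0.65},
    {"x":-66,"y":6,"z":40,"yaw":0,"grip":0.65}
  ]
}}

```text
time_s: 1.6
tcp_pos: [0.5654, 0.0609, 0.2613]
orientation: [-1.397, -2.81, 0.004]
contact_force: [-0.2, 0.2, -0.3]
opening: 0.0556
finger_force: 0.0
```

```bash
python3 -c "
from plan import *
print(shift([.5675,.0592,.147],np.radians(217.3)))
p,d=look('side','s2'); q,_=look('top','t2')
a=cv2.resize(p[160:300,270:430],None,fx=4.6,fy=4.2)
cv2.imwrite('pics/c2.png',a[:,:,::-1])"
```

```text
(array([ -2.8,   1.1, 114.2]), np.float64(-0.2))
```

View pics/c2.png

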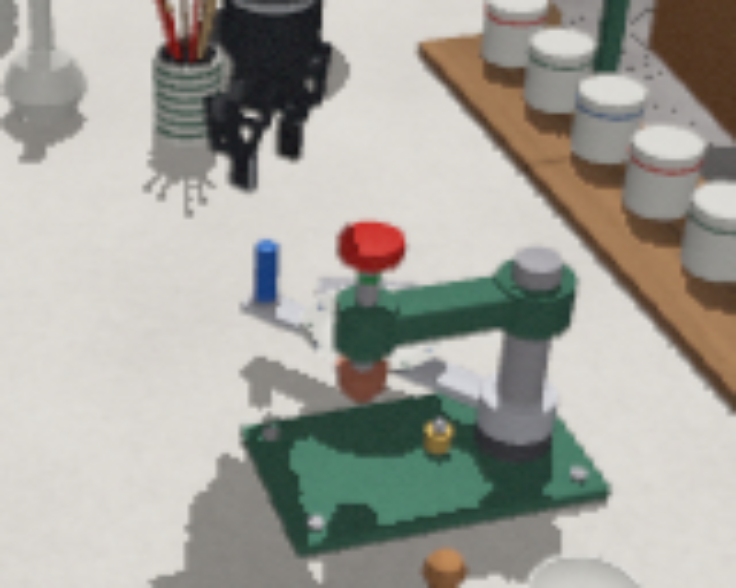

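The crop shows the open gripper directly above the blue knob, at crop (265,270). The fingers straddle it across the arm, so I descend.

Call:
{"api": "drive_tool", "payload": {
  "moves": [
    {"x":-2,"y":1,"z":30,"yaw":0,"grip":0.65},
    {"x":-2,"y":1,"z":60,"yaw":0,"grip":0.65},
    {"x":-2,"y":1,"z":90,"yaw":0,"grip":0.65},
    {"x":-2,"y":1,"z":114,"yaw":0,"grip":0.65},
    {"x":-2,"y":1,"z":114,"yaw":0,"grip":0.38}
  ]
}}

```text
time_s: 2.2
tcp_pos: [0.5674, 0.0603, 0.1483]
orientation: [-1.396, -2.811, 0.003]
contact_force: [-0.3, 0.6, 0.1]
opening: 0.0421
finger_force: 0.0
```

```bash
python3 -c "
from plan import *
s=state();print(s['contact_force'],s['opening'])
print(R.from_rotvec(s['orientation']).as_matrix().round(3))
for dv in (0,10,20,30,40,51.6): 
  f=np.radians(127.3+dv);print(dv,shift([*knob(f),.147],f+np.pi/2))"
```

```text
[-0.3498446   0.63864734  0.1089073 ] 0.0420611193805196
[[-0.604  0.797 -0.003]
 [ 0.797  0.604 -0.   ]
 [ 0.002 -0.003 -1.   ]]
0 (array([-0.2, -1.2,  1.3]), np.float64(-0.1))
10 (array([ -3.9, -42. ,   1.4]), np.float64(-10.1))
20 (array([-14.6, -81.6,   1.5]), np.float64(-20.1))
30 (array([ -31.9, -118.6,    1.6]), np.float64(-30.1))
40 (array([ -55.5, -152.1,    1.7]), np.float64(-40.1))
51.6 (array([ -89.6, -185.2,    1.7]), np.float64(-51.7))
```

Call:
{"api": "drive_tool", "payload": {
  "moves": [
    {"x":-0.5,"y":-13,"z":0,"yaw":-3,"grip":0.35},
    {"x":-1.5,"y":-26,"z":0,"yaw":-6,"grip":0.35},
    {"x":-3,"y":-38,"z":0,"yaw":-9,"grip":0.35},
    {"x":-5,"y":-50,"z":0,"yaw":-12,"grip":0.35},
    {"x":-8,"y":-62,"z":0,"yaw":-15,"grip":0.35}
  ]
}}

```text
time_s: 2.7
tcp_pos: [0.5247, 0.0164, 0.1524]
orientation: [1.014, 2.971, 0.002]
contact_force: [1.2, 0.3, 0.1]
opening: 0.0299
finger_force: 0.3
```

```bash
python3 -c "
from plan import *
s=state();print(s['contact_force'],s['opening'])
for dv in (15,20,25,30,35,40,45,51.6): 
  f=np.radians(127.3+dv);print(dv,shift([*knob(f),.147],f+np.pi/2))"
```

```text
[1.17446042 0.30227523 0.06156363] 0.029859316321191674
15 (array([ 1.2, -1.1,  5.4]), np.float64(0.0))
20 (array([  0.3, -21.6,   5.4]), np.float64(-5.0))
25 (array([ -2.4, -41.9,   5.3]), np.float64(-10.0))
30 (array([ -6.8, -62. ,   5.3]), np.float64(-15.0))
35 (array([-13. , -81.5,   5.3]), np.float64(-20.0))
40 (array([ -20.8, -100.4,    5.2]), np.float64(-25.0))
45 (array([ -30.3, -118.6,    5.2]), np.float64(-30.0))
51.6 (array([ -45.1, -141.2,    5.2]), np.float64(-36.6))
```

Call:
{"api": "drive_tool", "payload": {
  "moves": [
    {"x":0.5,"y":-13,"z":2,"yaw":-3,"grip":0.35},
    {"x":0,"y":-26,"z":4,"yaw":-6,"grip":0.35},
    {"x":-2,"y":-38,"z":4,"yaw":-9,"grip":0.35},
    {"x":-4,"y":-50,"z":4,"yaw":-12,"grip":0.35},
    {"x":-7,"y":-62,"z":4,"yaw":-15,"grip":0.35}
  ]
}}

```text
time_s: 3.2
tcp_pos: [0.4923, -0.0371, 0.1483]
orientation: [0.618, 3.077, 0.001]
contact_force: [1.3, 0.1, -0.3]
opening: 0.0297
finger_force: 0.3
```

```bash
python3 -c "
from plan import *
s=state();print(s['contact_force'],s['opening'])
for dv in (30,35,40,45,51.6,54): 
  f=np.radians(127.3+dv);print(dv,shift([*knob(f),.147],f+np.pi/2))"
```

```text
[ 1.2930754   0.14512007 -0.32040946] 0.029742023757703615
30 (array([0.2, 0.2, 1.3]), np.float64(0.0))
35 (array([ -0.7, -20.3,   1.3]), np.float64(-5.0))
40 (array([ -3.3, -40.6,   1.3]), np.float64(-10.0))
45 (array([ -7.8, -60.6,   1.3]), np.float64(-15.0))
51.6 (array([-16.3, -86.3,   1.3]), np.float64(-21.6))
54 (array([-20.1, -95.4,   1.3]), np.float64(-24.0))
```

Call:
{"api": "drive_tool", "payload": {
  "moves": [
    {"x":0,"y":-12,"z":1,"yaw":-3,"grip":0.35},
    {"x":-1,"y":-24,"z":1,"yaw":-6,"grip":0.35},
    {"x":-3,"y":-36,"z":1,"yaw":-9,"grip":0.35},
    {"x":-5,"y":-48,"z":1,"yaw":-12,"grip":0.35},
    {"x":-8,"y":-60,"z":1,"yaw":-15,"grip":0.35}
  ]
}}

```text
time_s: 3.7
tcp_pos: [0.4765, -0.0956, 0.1473]
orientation: [0.211, 3.132, 0.0]
contact_force: [-0.6, 1.3, 0.5]
opening: 0.0302
finger_force: 0.7
```

Call:
{"api": "drive_tool", "payload": {
  "moves": [
    {"x":0,"y":-7,"z":0,"yaw":-2,"grip":0.35},
    {"x":-1,"y":-14,"z":0,"yaw":-4,"grip":0.35},
    {"x":-1.5,"y":-20,"z":0,"yaw":-5.5,"grip":0.35},
    {"x":-2,"y":-26,"z":0,"yaw":-6.5,"grip":0.35},
    {"x":-2,"y":-28,"z":0,"yaw":-6.5,"grip":0.35}
  ]
}}

```text
time_s: 4.2
tcp_pos: [0.4744, -0.1239, 0.1463]
orientation: [0.037, 3.139, -0.001]
contact_force: [-0.1, -0.0, 0.7]
opening: 0.0298
finger_force: 0.0
```

```bash
python3 -c "
from plan import *
s=state();print(s['contact_force'],s['opening'])
for dv in (51.6,54): 
  f=np.radians(127.3+dv);print(dv,shift([*knob(f),.147],f+np.pi/2))
p,d=look('side','s3'); look('top','t3')
a=cv2.resize(p[160:300,270:430],None,fx=4.6,fy=4.2)
cv2.imwrite('pics/c3.png',a[:,:,::-1])"
```

```text
[-0.10128597 -0.00102954  0.69257726] 0.029754868421236317
51.6 (array([ 0.4,  0.9, -0.7]), np.float64(-0.2))
54 (array([ 0.2, -9. , -0.7]), np.float64(-2.6))
```

View pics/c3.png

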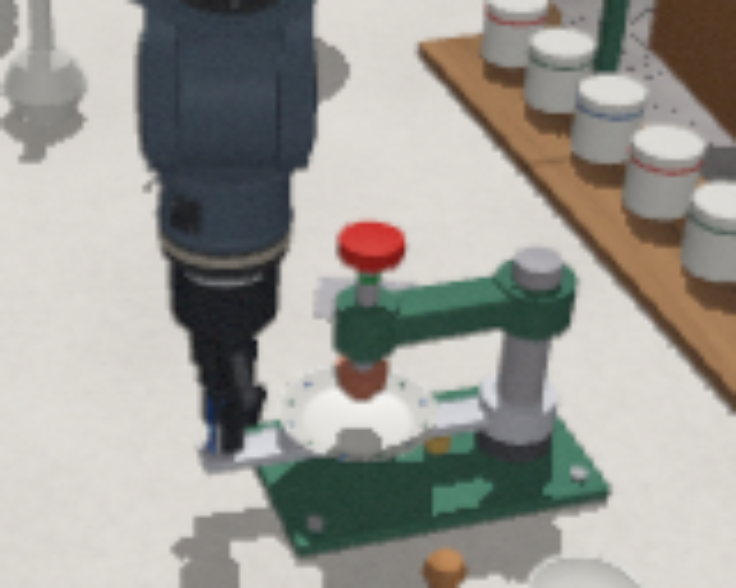

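The plate is under the stamp and the stamp is still up. The finger load dropped to zero, which suggests the arm snapped on ahead. I'll push gently until the stop is felt to confirm.

Call:
{"api": "drive_tool", "payload": {
  "moves": [
    {"x":0,"y":-2,"z":0,"yaw":0,"grip":0.35},
    {"x":0,"y":-4,"z":0,"yaw":0,"grip":0.35},
    {"x":0,"y":-4,"z":0,"yaw":0,"grip":0.35}
  ]
}}

```text
time_s: 4.6
tcp_pos: [0.4736, -0.1273, 0.1449]
orientation: [-0.037, -3.141, 0.0]
contact_force: [-0.0, 0.8, -0.1]
opening: 0.0299
finger_force: 0.0
```

Call:
{"api": "drive_tool", "payload": {
  "moves": [
    {"x":0,"y":-1.5,"z":0,"yaw":0,"grip":0.35},
    {"x":0,"y":-1.5,"z":0,"yaw":0,"grip":0.35}
  ]
}}

```text
time_s: 4.8
tcp_pos: [0.4735, -0.128, 0.1448]
orientation: [-0.036, -3.141, -0.003]
contact_force: [1.0, 8.3, 1.0]
opening: 0.0299
finger_force: 4.2
```

It hits a firm stop with the knob at y ≈ -0.123, which is the predicted home. Now I centre, open and lift.

Call:
{"api": "drive_tool", "payload": {
  "moves": [
    {"x":0,"y":3,"z":0,"yaw":0,"grip":0.35},
    {"x":0,"y":5.5,"z":0,"yaw":0,"grip":0.6},
    {"x":0,"y":5.5,"z":0,"yaw":0,"grip":0.6},
    {"x":0,"y":5.5,"z":-20,"yaw":0,"grip":0.6},
    {"x":0,"y":5.5,"z":-50,"yaw":0,"grip":0.6}
  ]
}}

```text
time_s: 5.3
tcp_pos: [0.4727, -0.123, 0.1943]
orientation: [-0.037, -3.138, -0.001]
contact_force: [0.7, -0.3, -0.0]
opening: 0.0512
finger_force: 0.0
```

Call:
{"api": "drive_tool", "payload": {
  "moves": [
    {"x":0,"y":0,"z":-45,"yaw":0,"grip":0.6},
    {"x":0,"y":0,"z":-90,"yaw":0,"grip":0.0},
    {"x":0,"y":0,"z":-135,"yaw":0,"grip":0.0},
    {"x":0,"y":0,"z":-170,"yaw":0,"grip":0.0},
    {"x":0,"y":0,"z":-170,"yaw":0,"grip":0.0}
  ]
}}

```text
time_s: 5.8
tcp_pos: [0.4747, -0.1236, 0.3694]
orientation: [0.037, 3.135, -0.003]
contact_force: [-0.1, -0.7, 0.3]
opening: -0.0
finger_force: 0.0
```

```bash
python3 -c "
from plan import *
p,d=look('side','s4'); q,e=look('top','t4')
c={}
for n,I,b in (('side',p,(290,362,190,300)),('top',q,(340,405,170,230))):
  for k in ('red','blue'):
    m=mask(I,k,b); cn=max(cv2.findContours(m.astype(np.uint8),0,2)[0],key=cv2.contourArea,default=None)
    if cn is None: continue
    c[n,k]=cn[:,0].mean(0); v,u=np.nonzero(m); c[n,k]=(u.mean(),v.mean()); print(n,k,m.sum(),c[n,k])
for k in('red','blue'):
  if ('side',k) in c and ('top',k) in c: print(k,tri(c['side',k],c['top',k]))
if ('side','blue') in c: print(onplane('side',*c['side','blue'],.089), onplane('side',*c['side','red'],.244))
print(state()['tcp_pos'],shift([.5795,-.1255,.345]))
P=cloud('side',d)[mask(p,'red',(338,362,205,232))]; print(P[P[:,2]>.247].mean(0), np.percentile(P[:,2],95))
"
```

```text
side red 126 (np.float64(350.42857142857144), np.float64(218.15079365079364))
side blue 74 (np.float64(317.9864864864865), np.float64(260.2972972972973))
top red 163 (np.float64(382.39877300613495), np.float64(185.7361963190184))
top blue 27 (np.float64(375.3333333333333), np.float64(224.25925925925927))
red (array([ 0.58217971, -0.12358761,  0.23885467]), np.float64(0.0008151292022721475))
blue (array([ 0.4759398 , -0.12302031,  0.08680778]), np.float64(0.00041237107341354453))
[ 0.47500977 -0.1253218   0.089     ] [ 0.57890765 -0.13021755  0.244     ]
[ 0.47393229 -0.12337893  0.36514764] (array([-105.6,    0.4,   20.3]), np.float64(0.0))
[ 0.57096688 -0.15111839  0.26552723] 0.25022797229196625
```

The knob is home at (0.475, -0.123) and the fingers are shut. I move over the cap centre.

Call:
{"api": "drive_tool", "payload": {
  "moves": [
    {"x":-35,"y":0,"z":0,"yaw":0,"grip":0},
    {"x":-70,"y":0,"z":0,"yaw":0,"grip":0},
    {"x":-105,"y":0.5,"z":10,"yaw":0,"grip":0},
    {"x":-105,"y":0.5,"z":20,"yaw":0,"grip":0},
    {"x":-105,"y":0.5,"z":20,"yaw":0,"grip":0}
  ]
}}

```text
time_s: 6.4
tcp_pos: [0.5782, -0.125, 0.3416]
orientation: [-0.036, -3.136, -0.001]
contact_force: [-0.1, 0.5, -0.1]
opening: -0.0
finger_force: 0.0
```

Call:
{"api": "drive_tool", "payload": {
  "moves": [
    {"x":0,"y":0,"z":4,"yaw":0,"grip":0},
    {"x":0,"y":0,"z":8,"yaw":0,"grip":0},
    {"x":0,"y":0,"z":12,"yaw":0,"grip":0},
    {"x":0,"y":0,"z":12,"yaw":0,"grip":0},
    {"x":0,"y":0,"z":12,"yaw":0,"grip":0}
  ]
}}

```text
time_s: 6.9
tcp_pos: [0.5784, -0.1253, 0.3333]
orientation: [0.037, 3.141, -0.0]
contact_force: [-0.0, 0.9, 0.5]
opening: -0.0002
finger_force: 0.0
```

```bash
python3 -c "
from plan import *
p,d=look('side','s5'); print(state()['tcp_pos'],state()['contact_force'],shift([.5795,-.1255,.323]))
a=cv2.resize(p[150:290,270:430],None,fx=4.6,fy=4.2)
cv2.imwrite('pics/c5.png',a[:,:,::-1])"
```

```text
[ 0.5785414  -0.12525727  0.33325018] [0.13961424 0.30641633 0.01478661] (array([-1. , -0.2, 10.3]), np.float64(0.0))
```

View pics/c5.png

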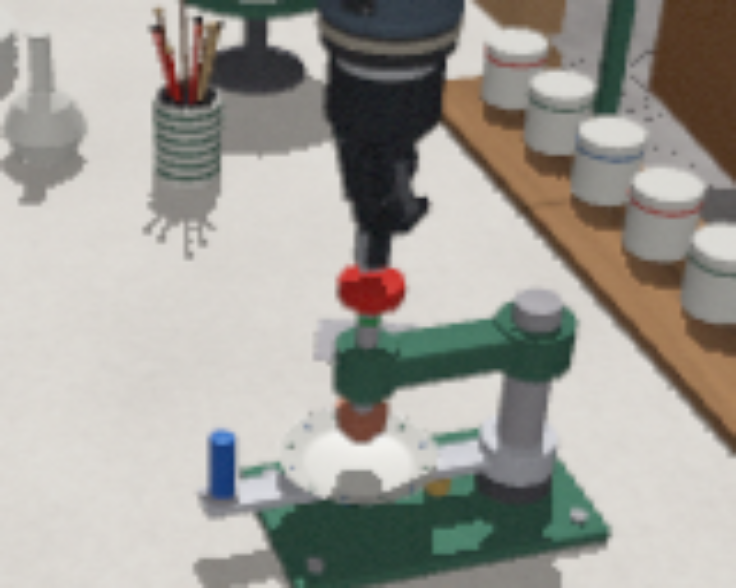

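The shut fingertips are centred over the red cap, with the plate home below and the stamp up. I descend in small steps to find contact.

Call:
{"api": "drive_tool", "payload": {
  "moves": [
    {"x":-1,"y":0,"z":4,"yaw":0,"grip":0},
    {"x":-1,"y":0,"z":8,"yaw":0,"grip":0},
    {"x":-1,"y":0,"z":8,"yaw":0,"grip":0}
  ]
}}

```text
time_s: 7.25
tcp_pos: [0.5795, -0.1252, 0.3241]
orientation: [-0.037, -3.14, -0.0]
contact_force: [-1.6, -0.1, 0.4]
opening: -0.0002
finger_force: 0.0
```

Call:
{"api": "drive_tool", "payload": {
  "moves": [
    {"x":0,"y":0,"z":2,"yaw":0,"grip":0},
    {"x":0,"y":0,"z":2,"yaw":0,"grip":0},
    {"x":0,"y":0,"z":2,"yaw":0,"grip":0}
  ]
}}

```text
time_s: 7.55
tcp_pos: [0.5797, -0.1252, 0.3229]
orientation: [0.037, 3.141, 0.0]
contact_force: [-0.0, -0.4, -0.1]
opening: -0.0
finger_force: 0.0
```

Call:
{"api": "drive_tool", "payload": {
  "moves": [
    {"x":0,"y":0,"z":2,"yaw":0,"grip":0},
    {"x":0,"y":0,"z":2,"yaw":0,"grip":0},
    {"x":0,"y":0,"z":2,"yaw":0,"grip":0}
  ]
}}

```text
time_s: 7.85
tcp_pos: [0.5797, -0.1253, 0.3212]
orientation: [0.037, 3.141, -0.0]
contact_force: [-0.6, 0.7, 4.1]
opening: 0.0002
finger_force: 2.4
```

Contact is at TCP z ≈ 0.322, so the target is ≈ 0.297.

Call:
{"api": "drive_tool", "payload": {
  "moves": [
    {"x":0,"y":0,"z":4,"yaw":0,"grip":0},
    {"x":0,"y":0,"z":8,"yaw":0,"grip":0},
    {"x":0,"y":0,"z":12,"yaw":0,"grip":0},
    {"x":0,"y":0,"z":16,"yaw":0,"grip":0},
    {"x":0,"y":0,"z":20,"yaw":0,"grip":0}
  ]
}}

```text
time_s: 8.35
tcp_pos: [0.5797, -0.1253, 0.3013]
orientation: [0.037, 3.141, -0.0]
contact_force: [-1.9, 0.4, 9.2]
opening: 0.0001
finger_force: 4.6
```

Call:
{"api": "drive_tool", "payload": {
  "moves": [
    {"x":0,"y":0,"z":2,"yaw":0,"grip":0},
    {"x":0,"y":0,"z":3.5,"yaw":0,"grip":0},
    {"x":0,"y":0,"z":3.5,"yaw":0,"grip":0},
    {"x":0,"y":0,"z":3.5,"yaw":0,"grip":0}
  ]
}}

```text
time_s: 8.75
tcp_pos: [0.5797, -0.1253, 0.298]
orientation: [0.037, 3.141, -0.0]
contact_force: [-2.4, 1.3, 9.3]
opening: 0.0001
finger_force: 4.7
```

```bash
python3 -c "
from plan import *
f=[];p,d=look('side','s6'); q,e=look('top','t6')
for i in range(4):
  s=state(); f.append([*s['tcp_pos'],*s['contact_force']]); grab_frame('side')
print(np.round(f,4))
a=cv2.resize(p[195:275,300:410],None,fx=7,fy=7,interpolation=cv2.INTER_CUBIC)
cv2.imwrite('pics/c6.png',a[:,:,::-1])
p0=cv2.imread('pics/s4.png')[:,:,::-1].copy()
for I in(p0,p):
  m=mask(I,'red',(335,365,200,245));v,u=np.nonzero(m);o,dd=ray('side',u.mean(),v.max());
  # height of cap bottom edge on vertical plane facing camera through axis
  print(u.mean(),v.min(),v.max(), [ (o+dd*(( -.1255-o[1])/dd[1]))[2]])
"
```

```text
[[ 0.5797 -0.1253  0.298  -2.9917 -0.2847  9.7024]
 [ 0.5797 -0.1253  0.298  -3.1841  0.3777  9.5128]
 [ 0.5797 -0.1252  0.298  -2.2253  0.0382 10.2527]
 [ 0.5797 -0.1253  0.298  -2.511   0.9467  9.2869]]
350.42857142857144 213 224 [np.float64(0.21701675119448016)]
350.032967032967 221 230 [np.float64(0.19283355137366176)]
```

View pics/c6.png

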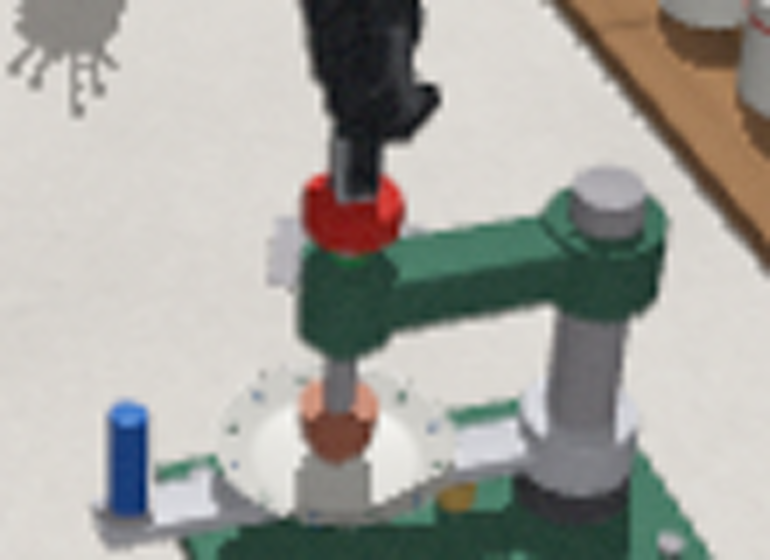

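The cap is about 24–25 mm down by the contact point, the vision drop (24.2 mm) and the force (about 9.6 N). The green band has nearly all entered the guide, and the arm is still home. I hand it in.

```bash
python3 -c "
from rig import job_done; print(job_done())"
```

```text
the job is handed in; nothing more can be done
None
```

I swung the plate arm home against its stop with the stamp up, then pressed the red cap down about 24–25 mm. The job was handed in at about 9 s with the cap still held there, and the gripper touched only the knob and the cap.

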